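Pack a sold china set into the liner tray, tallest last

ROBOT

A 6-joint arm with a two-finger parallel gripper is mounted at the origin on the work surface. World frame = base frame: x ahead of the robot, y to its left, z up, the work surface at z = 0. Lengths are in mm, angles in rad, forces in N, time in s.
With the tool pointing down it reaches from about 275 to 750 mm from the base axis. Payload 10.2 kg.
Tool frame: the origin (TCP) lies between the finger pads; the fingertips stand 11 mm ahead of it and the grasp point (between the pads) lies 8 mm behind it (ctrl.nose_length is the distance from the TCP to the fingertips, in mm); x points along the fingers, y is the direction in which the jaws open and shut, and the axes are right-handed (so a half turn about x gives the same grasp; the last joint's range is limited). The gripper opens to 85 mm and grips with 20 to 120 N. Pads are 22 mm wide; open, the fingers measure 114 mm over their backs; the gripper's body (76 mm by 85 mm) begins 54 mm behind the grasp point. The pads swing forward as they close: fully open they stand 13 mm farther back than shut.
Start: joints at [0.945, 0.313, 1.498, -0, 1.331, -0.223], TCP at [205.811, 482.984, 242.294] pointing down, gripper open.
Joint ranges: [-2.94, 2.94], [-0.97, 2.17], [0.19, 2.56], [-1.23, 4.37], [0.02, 3.11], [-2.88, 2.88]. Speed limits (rad/s): [2.39, 2.39, 3.01, 3.14, 3.14, 3.14].

INTERFACE

Orientations are given as a unit quaternion [w, x, y, z].
In Python, from rig import ctrl, capture, ticket gives the robot as it stands.
- The arm moves only by the tool step_arm, never from a script. Its argument "commands" is a list of rows, each a list of 2 entries, a list of its own where there are three numbers: the shift along the world's x, y, z normalised to -1 to 1, where 1 is 0.04 m, then the turn about the world's z normalised to -1 to 1, where 1 is 180 degrees. A call has 1 to 5 rows; each row shifts and turns the commanded pose from where the row before left it; what a row does not reach is not made up. A row lasts 1/10 s, in which the tool goes at most 50 mm and 8.59 degrees, less where a joint would pass 70% of its speed; a pose out of reach is approached as far as the arm can. A call with a number of a shift or a turn outside -1 to 1 is refused whole. A call with a gripper value outside its range is refused whole. "gripper" is the closure, from -1 (fully open) to 1 (shut), so that 0 is half open, set as the call begins (left out, the last holds). The fingers move at their own pace and stop on an object; "force" is the grip in N (left out, the last holds). Time passes only in rows, so rows that do not move let the fingers close. It gives the time, the measured TCP pose, the force and the opening at its end, in the units of the state.
- ctrl.sense(): the state, without advancing time (a new reading comes with each control period).
- capture(name): name is "side" or "top"; returns a dict with "image" (420x560x3 uint8, blue, green, red), "fov_y" (degrees; the focal length in pixels is half the picture's height over the tangent of half this angle, whatever the lens; pixels are square), "cx", "cy" (the principal point, pixels), "origin" and "orientation" of the camera in the world. Camera axes: x right, y down, z forward; pixel columns grow to the right and rows downward; lengths in mm; the calibration is good to about 2 mm. A picture is of the moment at which its call begins. There is no depth.
- ticket.finish_job(): hands the job in, once; it reports no verdict.
The state is a dict: "time_s": time; "joints": joint angles; "dq": joint speeds; "tau": joint torques, N m; "eef_pos": TCP position; "ee_rot": TCP orientation; "force": force on the tool from outside, world axes, zero at the start; "wrist_torque": the same for the moment, N m; "grip_width": opening from 0.0 (shut) to 1.0 (fully open).
Only numpy, scipy, OpenCV 4.12 (cv2) and the standard library are available. Lean on these libraries where they do the work, as an engineer would, in place of code of your own. Each camera call takes 0.05 s, during which the arm holds its last target.

TASK

A customer has bought three pieces: the yellow candle holder, the blue ginger jar and the white vase with the red band. Stand each upright in the pocket of the packing tray whose liner has its colour (yellow, blue, red), shortest piece first and tallest last so that the tall ones never get in the way; set each one down rather than dropping it, and let go of it before taking the next. Leave all the other pieces where they stand.

Things in the scene. Friction and masses are not known exactly. Their poses are not given: they have to be found in the camera images.
- holder_yellow_center (a point): squat round yellow candle holder, 50 mm tall, 54 mm across, straight-sided, a pale disc of wax in the middle of its top. The point is on its axis half-way up (25 mm above the foot); z is up. To be packed: about 130 to 250 g. Good to grip from above on its straight side, about 28 mm above its foot (the top is then 22 mm above the grip).
- jar_blue_center (a point): round blue ginger jar with a lid of the same colour (fixed on), a white line under the lid and a small brass knob, 85 mm tall, 60 mm across. Straight-sided from 8 to 58 mm above its foot, the lid tapers above that. The point is on its axis half-way up (42.5 mm above the foot); z is up. To be packed: about 180 to 350 g. Good to grip from above on its straight side, about 46 mm above its foot (the knob's top is then 39 mm above the grip).
- vase_red_center (a point): round white china vase, 140 mm tall, 56 mm across, with a broad red band round its middle between two thin brass lines. Straight-sided from 8 to 112 mm above its foot, then a 38 mm neck and a 48 mm flared rim in the band's colour. The point is on its axis half-way up (70 mm above the foot); z is up. To be packed: about 210 to 420 g. Good to grip from above on its straight side, about 100 mm above its foot (the rim is then 40 mm above the grip).
- pocket_yellow (a point): centre of the upper face of the yellow liner pad, the floor of one pocket of the plywood packing tray, 8 mm above the table; z up, y along the tray's short side. The fixed tray (318 x 130 mm, walls and dividers 22 mm high, so 14 mm above the liner) has three pockets in a row along its x, 100 mm apart, each about 96 x 120 mm inside (x, y); which colour is in which pocket varies.
- pocket_blue (a point): centre of the upper face of the blue liner pad, the floor of one pocket of the plywood packing tray, 8 mm above the table; z up, y along the tray's short side. The fixed tray (318 x 130 mm, walls and dividers 22 mm high, so 14 mm above the liner) has three pockets in a row along its x, 100 mm apart, each about 96 x 120 mm inside (x, y); which colour is in which pocket varies.
- pocket_red (a point): centre of the upper face of the red liner pad, the floor of one pocket of the plywood packing tray, 8 mm above the table; z up, y along the tray's short side. The fixed tray (318 x 130 mm, walls and dividers 22 mm high, so 14 mm above the liner) has three pockets in a row along its x, 100 mm apart, each about 96 x 120 mm inside (x, y); which colour is in which pocket varies.
- vase_green_center (a point): round white china vase, 140 mm tall, 56 mm across, with a broad green band round its middle between two thin brass lines. Straight-sided from 8 to 112 mm above its foot, then a 38 mm neck and a 48 mm flared rim in the band's colour. The point is on its axis half-way up (70 mm above the foot); z is up. Not sold: leave it.
- jar_green_center (a point): round green ginger jar with a lid of the same colour (fixed on), a white line under the lid and a small brass knob, 85 mm tall, 60 mm across. Straight-sided from 8 to 58 mm above its foot, the lid tapers above that. The point is on its axis half-way up (42.5 mm above the foot); z is up. Not sold: leave it.
- holder_clay_center (a point): squat round brown clay candle holder, 50 mm tall, 54 mm across, straight-sided, a pale disc of wax in the middle of its top. The point is on its axis half-way up (25 mm above the foot); z is up. Not sold: leave it.
- candlestick_center (a point): brass candlestick, 145 mm tall, foot 70 mm across; the point is on its axis half-way up. Leave it.
There are look-alikes about, which are no part of the job. What is shaped like the part that bears vase_red_center but turquoise is not meant.

How it is judged (in metres and radians):
On the way, in this order (a step that is already met when the one before it is completed fails the run):
1. the yellow candle holder stands in the yellow pocket, released (horizontal distance between holder_yellow_center and pocket_yellow below 0.04 m and z of holder_yellow_center in the frame of pocket_yellow between 0.018 and 0.032 m and angle between holder_yellow_center's own z axis and vertical below 0.175 rad and contact force between the fingers and holder_yellow below 0.2 N and linear speed of holder_yellow below 0.03 m/s), for 0.2 s.
2. the blue jar stands in the blue pocket, released (horizontal distance between jar_blue_center and pocket_blue below 0.04 m and z of jar_blue_center in the frame of pocket_blue between 0.0355 and 0.0495 m and angle between jar_blue_center's own z axis and vertical below 0.175 rad and contact force between the fingers and jar_blue below 0.2 N and linear speed of jar_blue below 0.03 m/s), for 0.2 s.
3. the red-banded vase stands in the red pocket, released (horizontal distance between vase_red_center and pocket_red below 0.04 m and z of vase_red_center in the frame of pocket_red between 0.063 and 0.077 m and angle between vase_red_center's own z axis and vertical below 0.175 rad and contact force between the fingers and vase_red below 0.2 N and linear speed of vase_red below 0.03 m/s), for 0.2 s.
At the end, for the whole second after the job is handed in: The yellow holder, the blue jar and the red-banded vase each stand on the liner of their own colour: within the pocket (axis no more than 40 mm from the liner's centre), foot down on the liner (within 7 mm), upright within 10 degrees, released and at rest (all of step 1 and all of step 2 and all of step 3); the robot touches nothing.
It fails at once if a piece that was not sold is moved more than 30 mm (distance of any of vase_green_center, jar_green_center, holder_clay_center, candlestick_center from where it was at the start of the episode above 0.03 m).
It fails at once if a sold piece is dropped (falls freely faster than 0.7 m/s, a fall of some 25 mm) ((linear speed of holder_yellow above 0.7 m/s and contact force between holder_yellow and anything else below 0.02 N) or (linear speed of jar_blue above 0.7 m/s and contact force between jar_blue and anything else below 0.02 N) or (linear speed of vase_red above 0.7 m/s and contact force between vase_red and anything else below 0.02 N)).
It also fails if it takes over 72 s, if anything falls off the work surface, if the arm or the gripper's body presses on something with over 40 N, if the wrist force passes 120 N, or if a joint passes its speed limit or range.

## Working session

There is one attempt and no reset: what is moved stays moved. The work goes in short steps, Python scripts to look and compute and a tool call to move; the robot and the scene stay as the last step left them, time stands still between calls to the robot, and variables do not carry over. Pictures are saved under pics/ and viewed, and the job is handed in when it is done.

Besides the shell and the picture viewer there is one more tool, called after "Call:" as name([rows], argument=value, ...), one row to a line, values as JSON. step_arm: Moves the arm, as the interface text tells. Its arguments: {"type":"object","properties":{"commands":{"type":"array","items":{"type":"array"}},"gripper":{"type":"number"},"force":{"type":"number"}},"required":["commands"]}

```bash
mkdir -p pics; ls; cat > h.py <<'E'
import numpy as np, cv2, json
from rig import ctrl, capture, ticket
def snap(name,fn):
    c=capture(name); cv2.imwrite('pics/'+fn+'.png',c['image'])
    np.save('pics/'+fn+'.npy',{k:v for k,v in c.items()},allow_pickle=True); return c
def load(fn): return np.load('pics/'+fn+'.npy',allow_pickle=True).item()
def R(q):
    from scipy.spatial.transform import Rotation as Ro
    return Ro.from_quat([q[1],q[2],q[3],q[0]]).as_matrix()
def px2z(c,u,v,z):
    f=c['image'].shape[0]/2/np.tan(np.radians(c['fov_y']/2))
    d=R(c['orientation'])@np.array([(u-c['cx'])/f,(v-c['cy'])/f,1]); o=np.array(c['origin'])
    return o+d*(z-o[2])/d[2]
def proj(c,p):
    f=c['image'].shape[0]/2/np.tan(np.radians(c['fov_y']/2))
    q=R(c['orientation']).T@(np.array(p)-np.array(c['origin'])); return q[0]/q[2]*f+c['cx'],q[1]/q[2]*f+c['cy']
E
python3 - <<'E'
from h import *
for n in('top','side'):
    c=snap(n,n+'0'); print({k:v for k,v in c.items() if k!='image'})
print(ctrl.sense())
E
```

```text
pics
{'fov_y': 51.129465060053164, 'cx': 276.3738742558398, 'cy': 205.25180627970587, 'origin': array([ 324.62241987,  -97.07529216, 1253.24463156]), 'orientation': array([-0.07694331,  0.74609756, -0.65738452,  0.07255174])}
{'fov_y': 49.25665940543597, 'cx': 276.77004179432697, 'cy': 205.17679658831, 'origin': array([355.74080196, 517.29577535, 860.55922242]), 'orientation': array([ 0.06022009, -0.1460425 ,  0.9279445 , -0.33758574])}
{'time_s': 0.1, 'joints': array([ 9.44620592e-01,  3.13392227e-01,  1.49833235e+00,  1.84815683e-05,
        1.33105227e+00, -2.23412187e-01]), 'dq': array([-0.00117551, -0.00081226, -0.00318285, -0.00041148, -0.00036858,
        0.00020675]), 'tau': array([ 3.01770342e-03, -4.12894607e+01, -2.60140210e+01, -1.35163004e-04,
        2.95663864e-03,  8.07913898e-05]), 'eef_pos': array([205.66190243, 482.80324663, 241.80407004]), 'ee_rot': array([ 0.69263819,  0.14106053,  0.69299485, -0.14181823]), 'force': array([-1.35655497, -0.38968134, -0.29365927]), 'wrist_torque': array([-0.03336353,  0.00498789, -0.00245392]), 'grip_width': 1.0034460428797862}
```

View pics/top0.png

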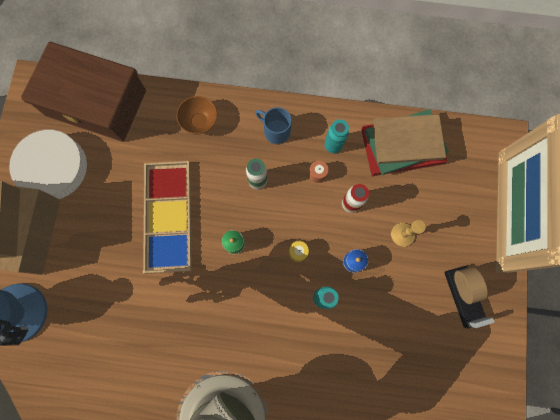

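View pics/side0.png

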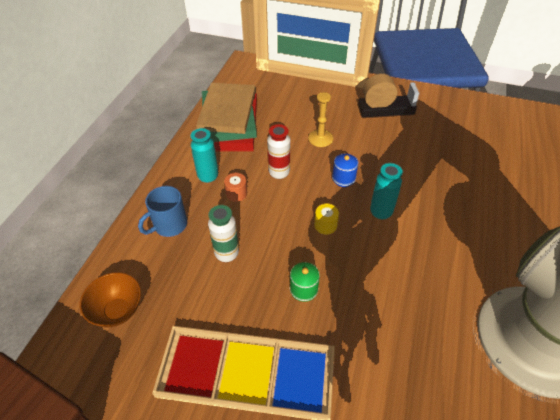

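```bash
python3 - <<'E'
from h import *
t=load('top0');s=load('side0')
for p in [(0,0,0),(206,483,242),(206,483,350),(400,0,0),(600,0,0)]: print(p,proj(t,p),proj(s,p))
a=t['image'][120:320,200:440]; cv2.imwrite('pics/t0c.png',cv2.resize(a,None,fx=3.3,fy=3,interpolation=cv2.INTER_CUBIC)[:600,:800])
a=s['image'][80:320,170:420]; cv2.imwrite('pics/s0c.png',cv2.resize(a,None,fx=2.5,fy=2.5,interpolation=cv2.INTER_CUBIC))
a=t['image'][150:285,130:260]; cv2.imwrite('pics/t0d.png',cv2.resize(a,None,fx=4,fy=4,interpolation=cv2.INTER_CUBIC))
E
```

```text
(0, 0, 0) (np.float64(221.14039300305922), np.float64(419.70139879021775)) (np.float64(537.1106449878173), np.float64(337.210069658752))
(206, 483, 242) (np.float64(7.3504584813208), np.float64(320.40347977730653)) (np.float64(436.3377565605544), np.float64(609.2087676126316))
(206, 483, 350) (np.float64(-24.931483741475915), np.float64(322.9246974690573)) (np.float64(469.32123988861014), np.float64(613.1766007534754))
(400, 0, 0) (np.float64(242.54664592882563), np.float64(268.23363377563754)) (np.float64(337.62163265604863), np.float64(282.9360573659248))
(600, 0, 0) (np.float64(252.20297271537171), np.float64(199.90676490789545)) (np.float64(250.16509491120755), np.float64(259.1421794516989))
```

View pics/t0c.png

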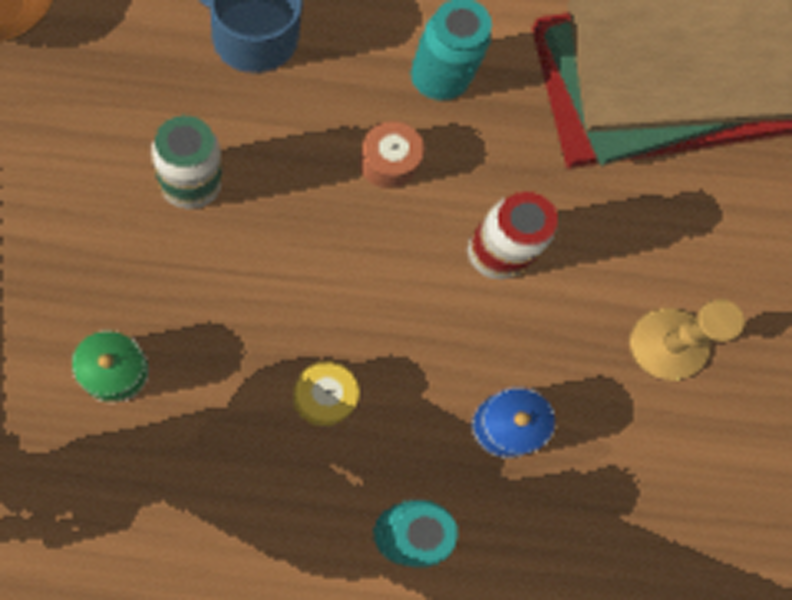

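View pics/s0c.png

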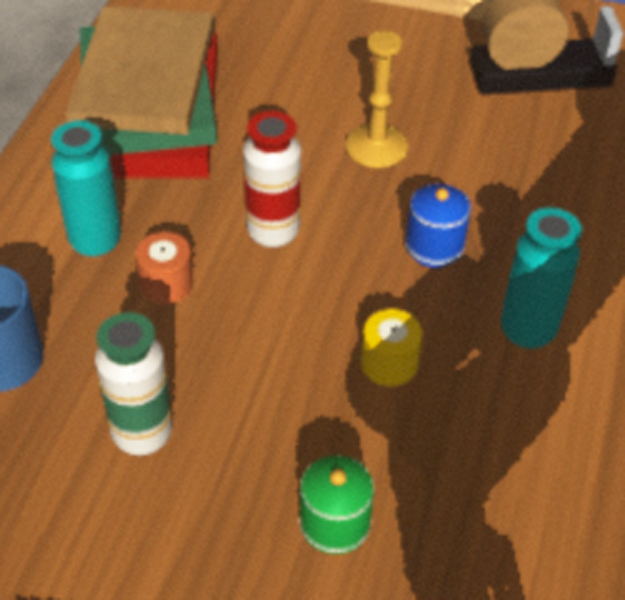

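View pics/t0d.png

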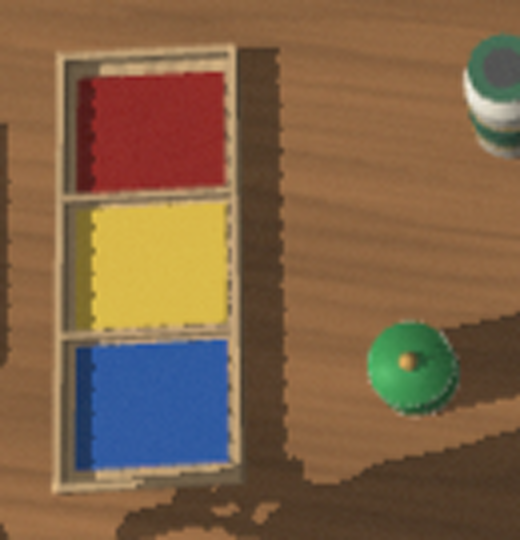

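```bash
python3 - <<'E'
from h import *
t=load('top0');s=load('side0')
T=lambda u,v:(200+(u+.5)/3.3-.5,120+(v+.5)/3-.5)
S=lambda u,v:(170+u/2.5,80+v/2.5)
L={'yel':((330,391),(393,330),50),'blue':((522,419),(442,195),85),'red':((527,217),(271,127),140),'gv':((184,140),(126,333),140),'gj':((107,360),(338,478),85),'clay':((395,147),(163,250),50),'tq2':((426,534),(553,228),140),'cs':((722,321),(385,43),145),'tq1':((463,22),(78,138),140)}
for k,(a,b,z) in L.items(): print(k,px2z(t,*T(*a),z).round(0)[:2],px2z(s,*S(*b),z).round(0)[:2])
D=lambda u,v:(130+u/4,150+v/4)
C=np.array([px2z(t,*D(*p),22) for p in [(57,53),(236,45),(240,485),(55,492)]]); print(C.round(),C.mean(0))
for p in [(152,132),(160,267),(152,405)]: print(px2z(t,*D(*p),8).round())
for p in [(177,329),(330,346),(328,416),(158,402)]: print('s',px2z(s,*p,22).round())
E
```

```text
yel [ 466. -152.] [ 463. -143.]
blue [ 457. -307.] [ 454. -293.]
red [ 626. -286.] [ 622. -278.]
gv [660.  -7.] [656.  -2.]
gj [466.  32.] [463.  45.]
clay [ 704. -182.] [ 700. -174.]
tq2 [ 347. -233.] [ 346. -224.]
cs [ 552. -443.] [ 550. -430.]
tq1 [ 799. -218.] [ 792. -208.]
[[664. 326.  22.]
 [687. 198.  22.]
 [372. 142.  22.]
 [351. 268.  22.]] [518.54710039 233.34585792  22.        ]
[617. 251.   8.]
[519. 227.   8.]
[420. 215.   8.]
s [674. 209.  22.]
s [381. 151.  22.]
s [354. 274.  22.]
s [645. 344.  22.]
```

```bash
cat >> h.py <<'E'
def yaw():
    s=ctrl.sense(); m=R(s['ee_rot']); return np.degrees(np.arctan2(m[1,1],m[0,1])), m
E
python3 - <<'E'
from h import *
a,m=yaw(); print(a,m.round(3)); print(ctrl.nose_length)
E
```

```text
66.92310570079887 [[-0.001  0.392  0.92 ]
 [-0.001  0.92  -0.392]
 [-1.    -0.001 -0.   ]]
11.0
```

Call:
step_arm([
  [[0.4,-0.95,0],0],
  [[0.4,-0.95,0],0],
  [[0.4,-0.95,0],0],
  [[0.4,-0.95,0],0],
  [[0.4,-0.95,0],0],
], gripper=-1)

```text
time_s: 0.6
eef_pos: [285.9, 291.4, 242.1]
ee_rot: [0.693, 0.141, 0.693, -0.141]
force: [1.1, 0.4, 0.1]
grip_width: 0.999
```

Call:
step_arm([
  [[0.4,-0.95,0],0],
  [[0.4,-0.95,0],0],
  [[0.4,-0.95,0],0],
  [[0.4,-0.95,0],0],
  [[0.4,-0.95,0],0],
])

```text
time_s: 1.1
eef_pos: [366.0, 101.3, 242.2]
ee_rot: [0.693, 0.141, 0.693, -0.141]
force: [1.3, 0.4, 0.2]
grip_width: 1.003
```

Call:
step_arm([
  [[0.4,-0.95,0],0],
  [[0.4,-0.95,0],0],
  [[0.4,-0.95,0],0],
  [[0.4,-0.95,0],0],
  [[0,0,0],0],
])

```text
time_s: 1.6
eef_pos: [430.8, -52.5, 241.8]
ee_rot: [0.692, 0.143, 0.693, -0.143]
force: [0.0, 0.7, 0.1]
grip_width: 0.995
```

```bash
python3 - <<'E'
from h import *
ims=[]
for n in('top','side'):
    c=snap(n,n+'1'); p=ctrl.sense()['eef_pos']; u,v=proj(c,p); 
    a,m=yaw(); print(n,u,v)
    im=c['image'].copy()
    for k in(-42.5,42.5):
        q=proj(c,np.array(p)+m[:,1]*k+np.array([0,0,2])); print(q); cv2.circle(im,(round(q[0]),round(q[1])),1,(255,0,255),-1)
    cv2.circle(im,(round(u),round(v)),1,(255,0,255),-1)
    x,y=int(u)-60,int(v)-70
    a=im[max(y,0):y+140,max(0,x):x+130]; ims.append(cv2.resize(a,(400,430),interpolation=cv2.INTER_CUBIC)); print(max(x,0),max(y,0),a.shape)
cv2.imwrite('pics/g1.png',np.hstack(ims))
E
```

```text
top 258.9605275603166 250.65538401329997
(np.float64(274.8521578966967), np.float64(259.96901743227454))
(np.float64(243.14804980167798), np.float64(241.23140531768433))
198 180 (140, 130, 3)
side 339.7251598783958 187.687188898445
(np.float64(353.40612232605116), np.float64(174.13758019884392))
(np.float64(325.56838708178657), np.float64(200.39417704991615))
279 117 (140, 130, 3)
```

View pics/g1.png

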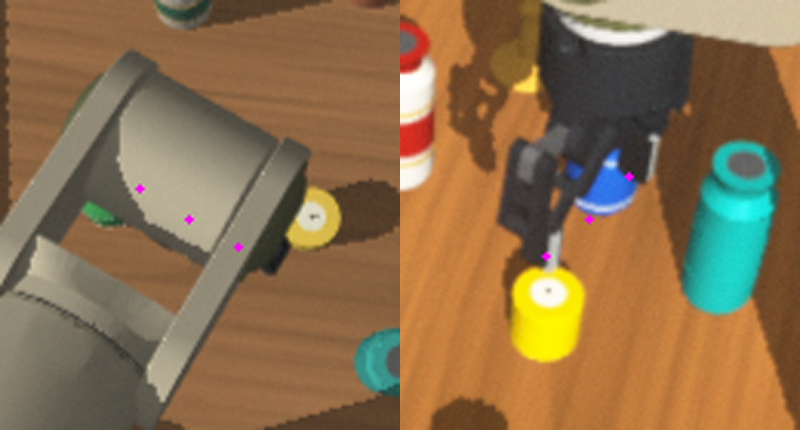

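```bash
python3 - <<'E'
from h import *
s=load('side1')
S=lambda u,v:(170+u/2.5,80+v/2.5)
print(px2z(s,327.2,212,50).round(),px2z(s,324.2,211,50).round())
a=s['image'][100:210,300:420]; cv2.imwrite('pics/g2.png',cv2.resize(a,None,fx=6,fy=5.4,interpolation=cv2.INTER_CUBIC))
E
```

```text
[ 463. -143.   50.] [ 470. -144.   50.]
```

View pics/g2.png

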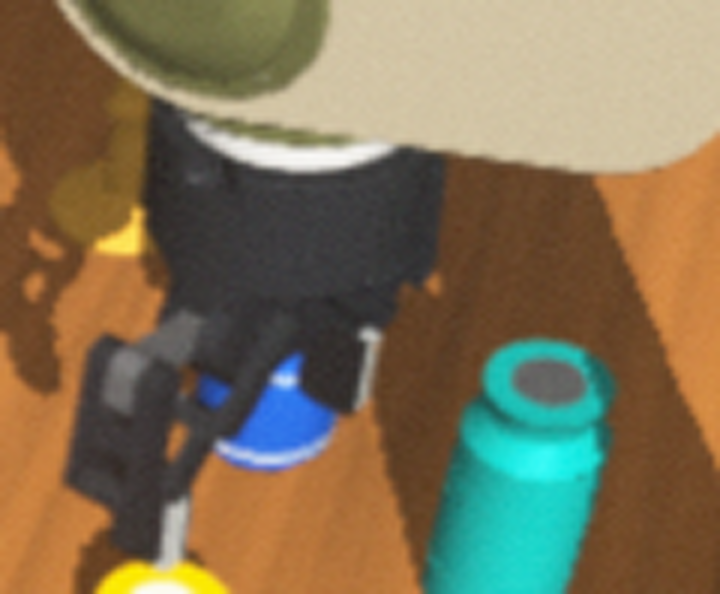

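Call:
step_arm([
  [[0.22,-0.59,0],0.045],
  [[0.22,-0.59,-0.5],0.045],
  [[0.22,-0.59,-0.8],0.045],
  [[0.22,-0.59,-0.8],0.045],
  [[0,0,-0.8],0],
])

```text
time_s: 2.2
eef_pos: [465.5, -144.3, 125.2]
ee_rot: [0.705, -0.059, 0.704, 0.059]
force: [-0.7, 0.1, 0.1]
grip_width: 1.004
```

Call:
step_arm([
  [[0,0,-0.8],0],
  [[0,0,0],0],
  [[0,0,0],0],
])

```text
time_s: 2.5
eef_pos: [465.3, -142.7, 95.2]
ee_rot: [0.705, -0.058, 0.705, 0.058]
force: [1.1, -0.1, 0.5]
grip_width: 1.003
```

```bash
cat >> h.py <<'E'
def crops(tag,hw=65):
    ims=[]
    for n in('top','side'):
        c=snap(n,n+tag); p=ctrl.sense()['eef_pos']; u,v=proj(c,p); print(n,u,v)
        x,y=max(int(u)-hw,0),max(int(v)-hw,0); a=c['image'][y:y+2*hw,x:x+2*hw]; f=390/(2*hw); print('crop',x,y,f)
        ims.append(cv2.copyMakeBorder(a,0,2*hw-a.shape[0],0,2*hw-a.shape[1],cv2.BORDER_CONSTANT))
        ims[-1]=cv2.resize(ims[-1],(390,390),interpolation=cv2.INTER_CUBIC)
    cv2.imwrite('pics/c'+tag+'.png',np.hstack(ims)); print(p,yaw()[0])
E
python3 -c "
from h import *
crops('2')"
```

```text
top 297.22790247839026 247.69284524815666
crop 232 182 3.0
side 327.26801261798346 198.43487494934953
crop 262 133 3.0
[ 465.85939466 -143.32263192   96.14447052] 99.37083787878491
```

View pics/c2.png

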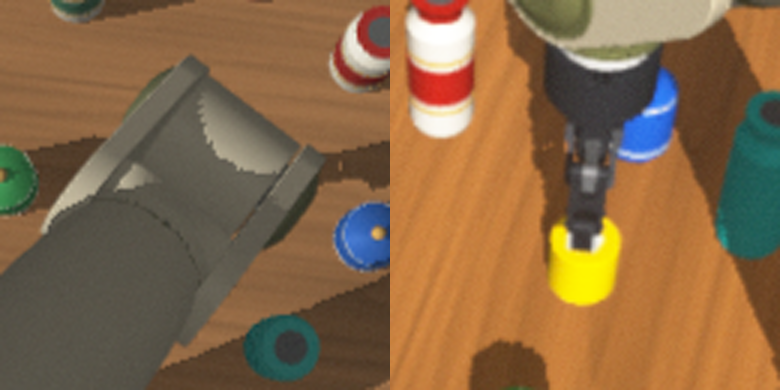

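```bash
python3 - <<'E'
from h import *
s=load('side2');p=ctrl.sense()['eef_pos'];m=yaw()[1]
for k in(42.5,50,57): print(k,proj(s,np.array(p)+m[:,1]*k+[0,0,2]))
for q in[(463,-143),(466,-147),(466,-152)]: print(q,proj(s,(*q,50)))
E
```

```text
42.5 (np.float64(325.6888423694304), np.float64(212.680570876031))
50 (np.float64(325.38935193420065), np.float64(215.38450640700944))
57 (np.float64(325.10718682963625), np.float64(217.93202099207008))
(463, -143) (np.float64(327.0139780860734), np.float64(212.08382448991352))
(466, -147) (np.float64(326.1657702759481), np.float64(210.4856506379187))
(466, -152) (np.float64(326.7021086101378), np.float64(208.88019730147965))
```

Call:
step_arm([
  [[0,-0.08,-0.5],0],
  [[0,0,-0.5],0],
  [[0,0,-0.4],0],
  [[0,0,-0.3],0],
  [[0,0,-0.2],0],
])

```text
time_s: 3.1
eef_pos: [465.5, -146.7, 18.6]
ee_rot: [0.705, -0.058, 0.704, 0.057]
force: [-1.1, -0.3, 0.6]
grip_width: 1.001
```

Call:
step_arm([
  [[0,0,0],0],
])

```text
time_s: 3.2
eef_pos: [465.0, -146.5, 18.2]
ee_rot: [0.705, -0.057, 0.705, 0.058]
force: [-0.0, -0.6, 0.7]
grip_width: 1.004
```

Call:
step_arm([
  [[0,0,0],0],
  [[0,0,0],0],
  [[0,0,0],0],
  [[0,0,0],0],
  [[0,0,0],0],
], gripper=1, force=40)

```text
time_s: 3.7
eef_pos: [465.4, -146.8, 19.2]
ee_rot: [0.705, -0.058, 0.704, 0.057]
force: [-1.3, 1.0, 5.6]
grip_width: 0.624
```

Call:
step_arm([
  [[0,0,0],0],
  [[0,0,0],0],
  [[0,0,0],0],
  [[0,0,0],0],
  [[0,0,0],0],
])

```text
time_s: 4.2
eef_pos: [465.4, -146.8, 19.1]
ee_rot: [0.705, -0.058, 0.704, 0.057]
force: [-1.2, 1.6, 5.4]
grip_width: 0.623
```

Call:
step_arm([
  [[0,0,0.1],0],
  [[0,0,0.2],0],
  [[0,0,0.3],0],
  [[0,0,0.5],0],
  [[0,0,0.5],0],
])

```text
time_s: 4.7
eef_pos: [465.0, -146.6, 83.8]
ee_rot: [0.705, -0.058, 0.705, 0.057]
force: [0.6, 0.5, -1.6]
grip_width: 0.625
```

```bash
python3 -c "
from h import *
crops('3')"
```

```text
top 298.65308923750945 248.03413722208546
crop 233 183 3.0
side 327.17914460488976 200.34832664612412
crop 262 135 3.0
[ 466.26015748 -147.31973301   85.10365678] 99.32866269686109
```

View pics/c3.png

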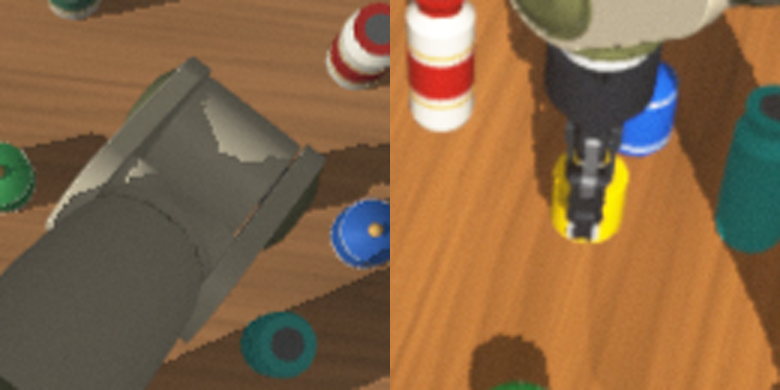

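```bash
python3 - <<'E'
from h import *
s=load('side3');p=ctrl.sense()['eef_pos']
a=np.linspace(0,2*np.pi,100)
for z in (66,116):
  P=np.array([proj(s,(p[0]+27*np.cos(t),p[1]+27*np.sin(t),z)) for t in a]); print(z,P.min(0),P.max(0))
im=s['image'][160:235,300:355]; cv2.imwrite('pics/x.png',cv2.resize(im,None,fx=8,fy=8,interpolation=cv2.INTER_CUBIC))
im=s['image'][310:,150:340]; cv2.imwrite('pics/x2.png',cv2.resize(im,None,fx=4,fy=4,interpolation=cv2.INTER_CUBIC))
E
```

```text
66 [314.61152691 196.8635402 ] [338.58136109 215.15847465]
116 [315.7586509  182.01258506] [340.65305423 200.49434075]
```

View pics/x.png

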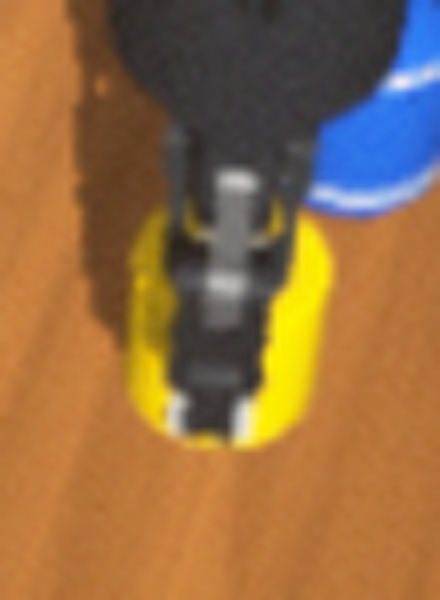

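View pics/x2.png

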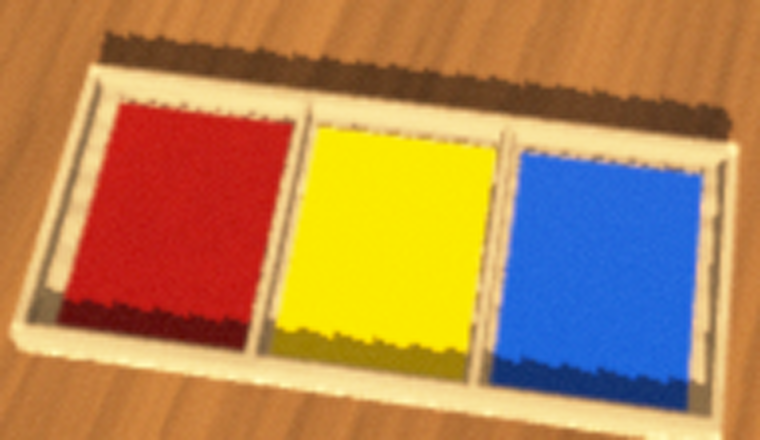

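```bash
python3 - <<'E'
from h import *
s=load('side3');X=lambda u,v:(150+u/4,310+v/4)
g=lambda q,z=8: px2z(s,*X(*q),z)[:2]
for n,q in dict(Rtl=(118,103),Rtr=(294,122),Rbl=(60,322),Rbr=(246,349),Ytl=(316,126),Ytr=(497,148),Ybl=(272,352),Ybr=(468,380),Btl=(522,152),Btr=(703,173),Bbl=(490,383),Bbr=(688,410)).items(): print(n,g(q).round(1))
for q in[(95,68),(738,145),(310,105),(508,130)]: print('far rim',g(q,22).round(1))
t=load('top0');D=lambda u,v:(130+u/4,150+v/4)
for q in [(78,75),(224,72),(226,190),(78,194), (80,207),(227,202),(229,326),(77,331),(77,345),(229,340),(231,465),(77,470)]: print(px2z(t,*D(*q),8)[:2].round(1))
E
```

```text
Rtl [668.1 215.4]
Rtr [581.8 197.9]
Rbl [646.8 319. ]
Rbr [561.4 303.8]
Ytl [570.8 196.5]
Ytr [483.3 180.1]
Ybl [549.7 301.4]
Ybr [461.9 285.6]
Btl [471.2 178.3]
Btr [385.8 161.7]
Bbl [452.1 283.8]
Bbr [365.6 267.7]
far rim [681.7 207.4]
far rim [372.8 149.2]
far rim [574.  192.8]
far rim [479.  175.5]
[653.2 312.5]
[669.1 206.3]
[581.1 189.8]
[564.6 295.8]
[555.2 292.6]
[572.4 187.6]
[482.9 170.9]
[465.6 277.9]
[455.7 276. ]
[472.9 169.3]
[385.6 153. ]
[368.6 259.6]
```

Call:
step_arm([
  [[0,0,0.8],0],
  [[0,0.3,0.8],0],
  [[0.1,0.6,0.1],0],
  [[0.15,0.9,0],0],
  [[0.15,0.96,0],0],
])

```text
time_s: 5.3
eef_pos: [480.9, -35.3, 150.0]
ee_rot: [0.705, -0.057, 0.705, 0.057]
force: [0.6, 0.2, -2.6]
grip_width: 0.621
```

Call:
step_arm([
  [[0.15,0.96,0],0],
  [[0.15,0.96,0],0],
  [[0.15,0.96,0],0],
  [[0.15,0.96,0],0],
  [[0.15,0.96,0],0],
])

```text
time_s: 5.8
eef_pos: [510.7, 157.4, 149.7]
ee_rot: [0.704, -0.057, 0.705, 0.057]
force: [1.0, -1.4, -1.5]
grip_width: 0.62
```

Call:
step_arm([
  [[0.15,0.96,0],0],
  [[0.08,0.6,0],0],
  [[0,0.3,0],0],
  [[0,0,0],0],
  [[0,0,0],0],
])

```text
time_s: 6.3
eef_pos: [520.0, 229.3, 150.0]
ee_rot: [0.705, -0.057, 0.705, 0.057]
force: [0.4, 0.2, -2.4]
grip_width: 0.623
```

Call:
step_arm([
  [[-0.03,0.2,-0.4],0],
  [[0,0,-0.7],0],
  [[0,0,-0.7],0],
  [[0,0,-0.5],0],
  [[0,0,-0.3],0],
])

```text
time_s: 6.8
eef_pos: [518.6, 236.7, 44.8]
ee_rot: [0.704, -0.057, 0.706, 0.057]
force: [-0.3, -1.0, -2.1]
grip_width: 0.619
```

```bash
python3 -c "
from h import *
crops('4',80)"
```

```text
top 163.7017623920271 214.28474889332014
crop 83 134 2.4375
side 245.47402449478793 361.81802206849085
crop 165 281 2.4375
[518.53435108 237.09335584  45.19190209] 99.24869046476634
```

View pics/c4.png

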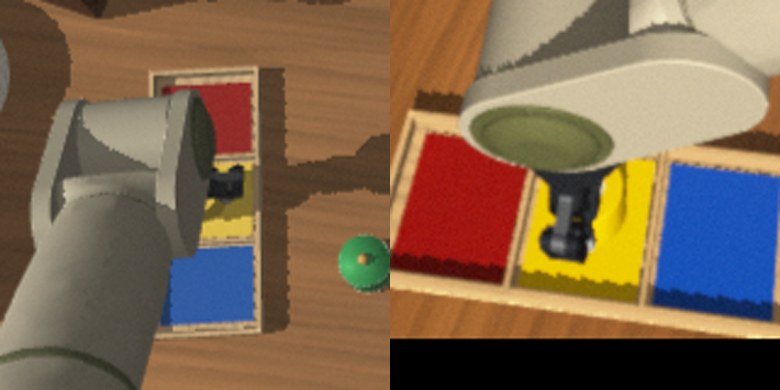

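Holder is centred over the yellow pocket (side view: holder at crop (600,215), in the yellow pocket). Lower gently.

Call:
step_arm([
  [[0,0,-0.25],0],
  [[0,0,-0.12],0],
  [[0,0,-0.05],0],
  [[0,0,0],0],
])

```text
time_s: 7.3
eef_pos: [519.0, 238.2, 29.5]
ee_rot: [0.705, -0.057, 0.705, 0.057]
force: [1.2, 0.0, -2.0]
grip_width: 0.62
```

Call:
step_arm([
  [[0,0,-0.05],0],
  [[0,0,-0.03],0],
  [[0,0,0],0],
])

```text
time_s: 7.6
eef_pos: [519.3, 238.3, 27.2]
ee_rot: [0.705, -0.058, 0.704, 0.058]
force: [-2.6, -0.7, 5.6]
grip_width: 0.617
```

Contact (the vertical force turned positive). Release partly, then lift.

Call:
step_arm([
  [[0,0,0],0],
  [[0,0,0],0],
  [[0,0,0],0],
  [[0,0,0],0],
  [[0,0,0],0],
], gripper=-0.65)

```text
time_s: 8.1
eef_pos: [519.0, 238.2, 26.3]
ee_rot: [0.705, -0.057, 0.705, 0.057]
force: [-0.2, 0.3, 0.3]
grip_width: 0.826
```

Call:
step_arm([
  [[0,0,0.2],0],
  [[0,0,0.4],0],
  [[0,0,0.8],0],
  [[0,0,0.9],0],
  [[0,-0.5,0.9],0],
])

```text
time_s: 8.6
eef_pos: [518.7, 219.2, 156.2]
ee_rot: [0.705, -0.058, 0.705, 0.058]
force: [-0.6, -0.3, 0.3]
grip_width: 0.825
```

Call:
step_arm([
  [[-0.15,-0.96,0.2],0],
  [[-0.15,-0.96,0],0],
  [[-0.15,-0.96,0],0],
  [[-0.15,-0.96,0],0],
  [[-0.15,-0.96,0],0],
], gripper=-1)

```text
time_s: 9.1
eef_pos: [488.6, 24.8, 163.0]
ee_rot: [0.705, -0.058, 0.704, 0.057]
force: [1.5, -1.2, 0.0]
grip_width: 1.001
```

```bash
python3 - <<'E'
from h import *
print(ctrl.sense()['eef_pos'],yaw()[0])
t=snap('top','top5');s=snap('side','side5')
a=cv2.resize(t['image'][150:285,130:260],None,fx=3,fy=3); b=cv2.resize(s['image'][310:420,150:340],None,fx=2,fy=2)
b=cv2.copyMakeBorder(b,0,a.shape[0]-b.shape[0],0,0,cv2.BORDER_CONSTANT);cv2.imwrite('pics/c5.png',np.hstack([a,b]))
E
```

```text
[488.6073203   24.76208514 163.02620894] 99.33466129847739
```

View pics/c5.png

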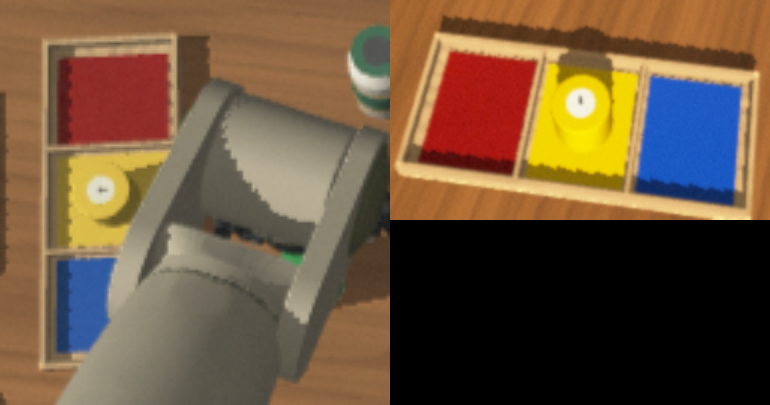

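```bash
python3 - <<'E'
from h import *
t=load('top5');s=load('side5')
print(px2z(t,163.3,213.3,58),px2z(s,150+191/2,310+103/2,58))
T=lambda u,v:(200+(u+.5)/3.3-.5,120+(v+.5)/3-.5)
s0=load('side0')
for z in(80,85): print(px2z(t,*T(522,419),z),px2z(s0,170+442/2.5-.3,80+195/2.5-.3,z))
# white line under the lid: side image
im=s0['image'][145:195,325:370]; cv2.imwrite('pics/b.png',cv2.resize(im,None,fx=12,fy=12,interpolation=cv2.INTER_CUBIC))
E
```

```text
[518.3848096  234.39425987  58.        ] [516.13637779 240.94216539  58.        ]
[ 457.11568912 -307.70705405   80.        ] [ 455.66355847 -298.84662403   80.        ]
[ 456.55104443 -306.80940766   85.        ] [ 455.02348688 -293.61869016   85.        ]
```

View pics/b.png

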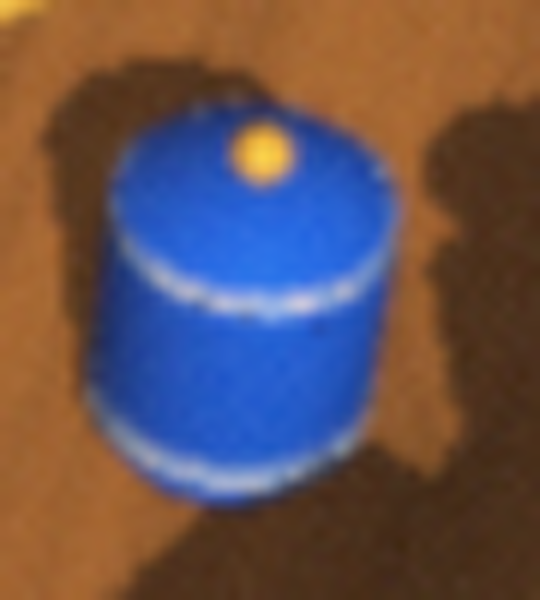

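Call:
step_arm([
  [[-0.1,-0.96,0],0],
  [[-0.1,-0.96,0],0],
  [[-0.1,-0.96,0],0],
  [[-0.1,-0.96,0],0],
  [[-0.1,-0.96,0],0],
])

```text
time_s: 9.7
eef_pos: [469.0, -166.8, 162.9]
ee_rot: [0.705, -0.058, 0.704, 0.057]
force: [1.2, -0.2, -0.5]
grip_width: 0.997
```

Call:
step_arm([
  [[-0.1,-0.96,0],0],
  [[-0.1,-0.96,0],0],
  [[-0.06,-0.96,0],0],
  [[0,-0.5,-0.3],0],
  [[0,0,-0.3],0],
])

```text
time_s: 10.2
eef_pos: [458.8, -302.9, 138.3]
ee_rot: [0.705, -0.057, 0.704, 0.056]
force: [0.3, 0.2, -0.4]
grip_width: 1.002
```

```bash
python3 -c "
from h import *
crops('6',60)"
```

```text
top 359.23567756336746 256.64136273017067
crop 299 196 3.25
side 348.013606966307 139.66557516340123
crop 288 79 3.25
[ 458.22688914 -299.73296428  136.82034555] 99.32345442573933
```

View pics/c6.png

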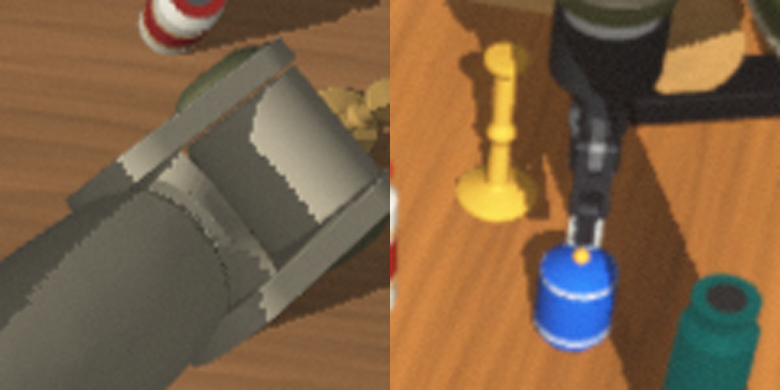

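Call:
step_arm([
  [[0,-0.08,-0.4],0],
  [[0,0,-0.4],0],
  [[0,0,-0.4],0],
  [[0,0,-0.4],0],
  [[0,0,0],0],
])

```text
time_s: 10.8
eef_pos: [458.4, -302.2, 73.2]
ee_rot: [0.704, -0.057, 0.705, 0.059]
force: [0.4, 0.0, -0.2]
grip_width: 1.0
```

Call:
step_arm([
  [[0,0,-0.4],0],
  [[0,0,-0.3],0],
  [[0,0,-0.18],0],
  [[0,0,0],0],
])

```text
time_s: 11.2
eef_pos: [458.5, -303.7, 38.7]
ee_rot: [0.704, -0.057, 0.705, 0.058]
force: [0.1, 0.3, -0.0]
grip_width: 0.999
```

Call:
step_arm([
  [[0,0,0],0],
  [[0,0,0],0],
  [[0,0,0],0],
  [[0,0,0],0],
  [[0,0,0],0],
], gripper=1, force=50)

```text
time_s: 11.7
eef_pos: [459.0, -304.6, 40.2]
ee_rot: [0.705, -0.058, 0.704, 0.057]
force: [-1.4, 0.1, 4.7]
grip_width: 0.689
```

Call:
step_arm([
  [[0,0,0],0],
  [[0,0,0],0],
  [[0,0,0],0],
])

```text
time_s: 12.0
eef_pos: [459.0, -304.6, 40.2]
ee_rot: [0.705, -0.058, 0.704, 0.057]
force: [-0.6, 1.6, 5.9]
grip_width: 0.686
```

Call:
step_arm([
  [[0,0,0.1],0],
  [[0,0,0.3],0],
  [[0,0,0.5],0],
  [[0,0,0.7],0],
  [[0,0,0.9],0],
])

```text
time_s: 12.5
eef_pos: [458.0, -303.6, 139.9]
ee_rot: [0.704, -0.057, 0.705, 0.058]
force: [0.1, 0.1, -2.6]
grip_width: 0.684
```

Call:
step_arm([
  [[0,0,0.9],0],
  [[0,0,0.4],0],
  [[0,0,0],0],
])

```text
time_s: 12.8
eef_pos: [459.2, -304.8, 194.1]
ee_rot: [0.706, -0.059, 0.704, 0.056]
force: [0.5, 0.3, -3.4]
grip_width: 0.685
```

```bash
python3 -c "
from h import *
crops('7',60)"
```

```text
top 365.1846197401436 254.36932311288228
crop 305 194 3.25
side 350.906900569302 120.53536540805236
crop 290 60 3.25
[ 458.2819439  -303.86332749  190.59359176] 99.32237625254463
```

View pics/c7.png

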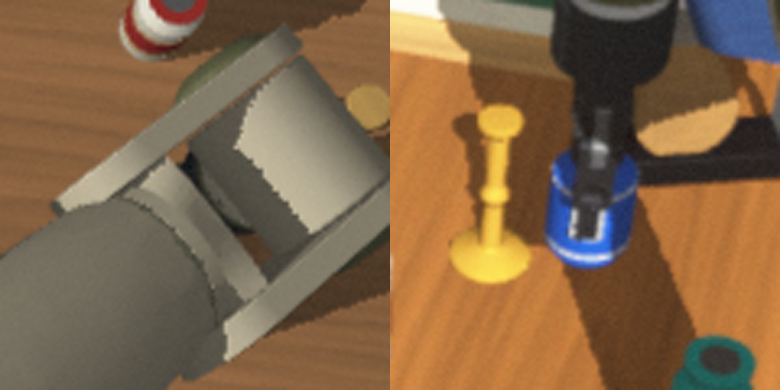

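Call:
step_arm([
  [[0,0.4,0],0],
  [[-0.05,0.8,0],0],
  [[-0.08,0.96,0],0],
  [[-0.08,0.96,0],0],
  [[-0.08,0.96,0],0],
])

```text
time_s: 13.4
eef_pos: [445.9, -138.5, 189.9]
ee_rot: [0.704, -0.057, 0.705, 0.058]
force: [0.4, 0.2, -2.8]
grip_width: 0.686
```

Call:
step_arm([
  [[-0.08,0.96,0],0],
  [[-0.08,0.96,0],0],
  [[-0.08,0.96,0],0],
  [[-0.08,0.96,0],0],
  [[-0.08,0.96,0],0],
])

```text
time_s: 13.9
eef_pos: [429.5, 53.2, 190.1]
ee_rot: [0.704, -0.057, 0.706, 0.058]
force: [0.9, 0.2, -3.1]
grip_width: 0.684
```

Call:
step_arm([
  [[-0.08,0.96,0],0],
  [[-0.08,0.96,0],0],
  [[-0.05,0.7,0],0],
  [[0,0.4,0],0],
  [[0,0,0],0],
])

```text
time_s: 14.4
eef_pos: [421.2, 173.6, 190.0]
ee_rot: [0.704, -0.058, 0.706, 0.059]
force: [0.0, -1.0, -4.5]
grip_width: 0.686
```

Call:
step_arm([
  [[0,0.6,0],0],
  [[0,0.5,-0.3],0],
  [[0,0.05,-0.7],0],
  [[0,0,-0.8],0],
  [[0,0,-0.7],0],
])

```text
time_s: 14.9
eef_pos: [421.5, 217.2, 89.2]
ee_rot: [0.704, -0.058, 0.705, 0.057]
force: [0.4, -0.5, -3.2]
grip_width: 0.686
```

Call:
step_arm([
  [[0,0,-0.3],0],
  [[0,0,-0.2],0],
  [[0,0,-0.1],0],
  [[0,0,0],0],
])

```text
time_s: 15.3
eef_pos: [422.9, 217.7, 67.5]
ee_rot: [0.705, -0.057, 0.705, 0.057]
force: [-0.5, 0.6, -2.7]
grip_width: 0.686
```

```bash
python3 -c "
from h import *
crops('8',80)"
```

```text
top 162.1490189482151 247.74172974689372
crop 82 167 2.4375
side 299.47185572035454 363.04073350717186
crop 219 283 2.4375
[423.08069565 217.86494563  67.89301715] 99.31859515344323
```

View pics/c8.png

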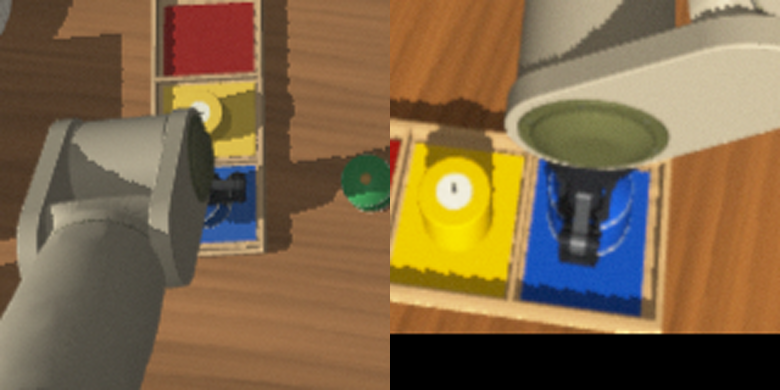

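Jar is over the blue pocket (side crop about (595,215)), well clear of the walls. Lower.

Call:
step_arm([
  [[0,0.05,-0.25],0],
  [[0,0,-0.15],0],
  [[0,0,-0.06],0],
  [[0,0,0],0],
])

```text
time_s: 15.8
eef_pos: [422.5, 219.8, 48.5]
ee_rot: [0.705, -0.058, 0.705, 0.057]
force: [0.5, -0.5, -3.3]
grip_width: 0.688
```

Call:
step_arm([
  [[0,0,-0.04],0],
  [[0,0,0],0],
])

```text
time_s: 16.0
eef_pos: [422.7, 219.9, 48.2]
ee_rot: [0.705, -0.058, 0.705, 0.058]
force: [-6.7, -1.4, 14.6]
grip_width: 0.684
```

Call:
step_arm([
  [[0,0,0],0],
  [[0,0,0],0],
  [[0,0,0],0],
  [[0,0,0],0],
  [[0,0,0],0],
], gripper=-0.75)

```text
time_s: 16.5
eef_pos: [422.6, 219.8, 47.0]
ee_rot: [0.705, -0.057, 0.705, 0.057]
force: [-0.7, -0.4, -0.0]
grip_width: 0.876
```

Call:
step_arm([
  [[0,0,0.2],0],
  [[0,0,0.4],0],
  [[0,0,0.8],0],
  [[0,0,0.9],0],
  [[0,0,0.9],0],
])

```text
time_s: 17.0
eef_pos: [422.3, 219.7, 177.0]
ee_rot: [0.705, -0.057, 0.705, 0.057]
force: [-0.3, -0.2, 0.6]
grip_width: 0.878
```

Call:
step_arm([
  [[0,0,0.9],0],
  [[0.3,-0.5,0.9],0],
  [[0.4,-0.9,0.3],0],
  [[0.4,-0.9,0],0],
  [[0.4,-0.9,0],0],
], gripper=-1)

```text
time_s: 17.5
eef_pos: [483.0, 90.4, 260.2]
ee_rot: [0.705, -0.058, 0.704, 0.058]
force: [0.6, 0.1, 0.1]
grip_width: 0.998
```

```bash
python3 - <<'E'
from h import *
print(ctrl.sense()['eef_pos'],yaw()[0])
t=snap('top','top9');s=snap('side','side9')
cv2.imwrite('pics/c9.png',np.vstack([cv2.resize(s['image'],(740,555))]))
s0=load('side0')
a=cv2.resize(s0['image'][120:185,255:305],None,fx=9,fy=9,interpolation=cv2.INTER_CUBIC);b=cv2.resize(load('top0')['image'][175:240,330:380],None,fx=9,fy=9,interpolation=cv2.INTER_CUBIC);b=b[:a.shape[0]]
cv2.imwrite('pics/v.png',np.hstack([a[:,:390],b[:,:400]]))
E
```

```text
[482.9629404   90.44851974 260.24863741] 99.345287592217
```

View pics/c9.png

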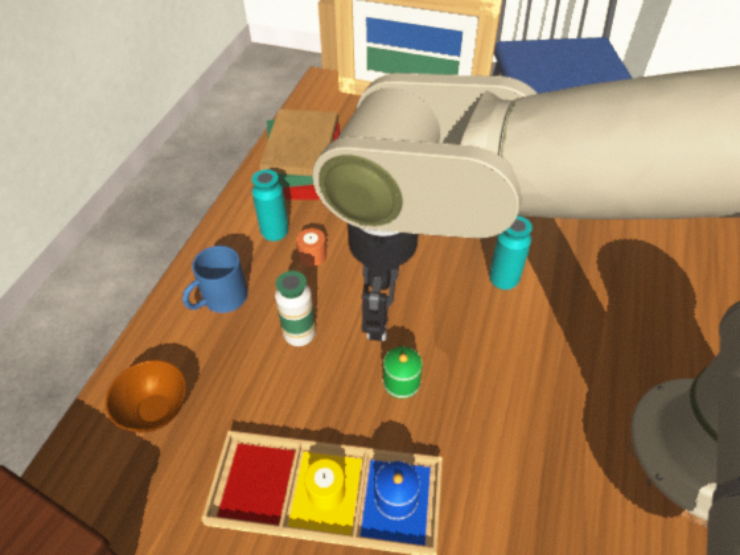

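View pics/v.png

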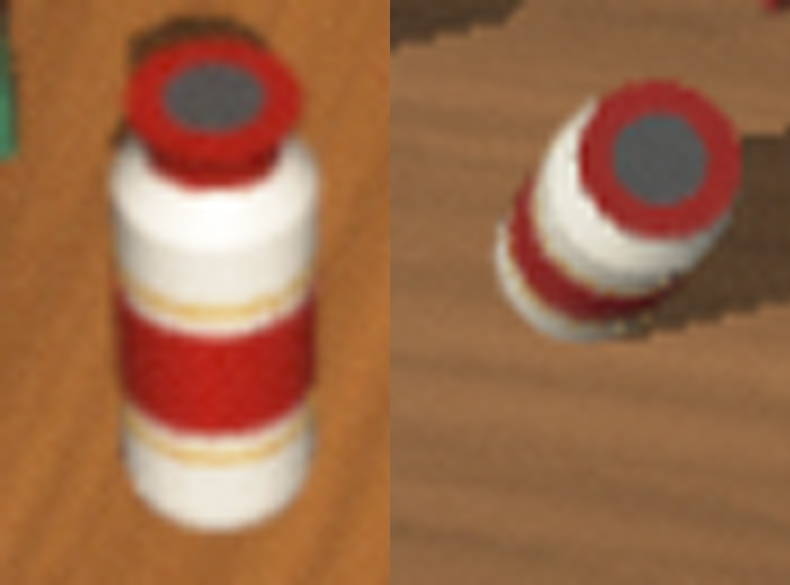

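```bash
python3 - <<'E'
from h import *
print(px2z(load('top0'),359.6,192.4,140)+[.5,4,0],px2z(load('side0'),278.3,130.4,140)+[3,-3,0])
E
```

```text
[ 625.24845985 -282.45634647  140.        ] [ 626.1159938  -281.98040163  140.        ]
```

Call:
step_arm([
  [[0.36,-0.93,-0.2],0],
  [[0.36,-0.93,-0.2],0],
  [[0.36,-0.93,-0.2],0],
  [[0.36,-0.93,-0.2],0],
  [[0.36,-0.93,-0.2],0],
])

```text
time_s: 18.1
eef_pos: [554.9, -95.0, 219.3]
ee_rot: [0.705, -0.058, 0.705, 0.058]
force: [0.6, 1.2, 0.0]
grip_width: 1.001
```

Call:
step_arm([
  [[0.36,-0.93,-0.2],0],
  [[0.36,-0.93,0],0],
  [[0.36,-0.93,0],0],
  [[0.36,-0.93,0],0],
  [[0.32,-0.93,0],0],
])

```text
time_s: 18.6
eef_pos: [625.6, -280.8, 211.6]
ee_rot: [0.705, -0.058, 0.705, 0.058]
force: [0.5, 0.0, -0.1]
grip_width: 0.999
```

Call:
step_arm([
  [[0,0,0],0],
  [[0,0,0],0],
])

```text
time_s: 18.8
eef_pos: [625.0, -279.9, 210.8]
ee_rot: [0.705, -0.057, 0.705, 0.058]
force: [0.1, -0.3, -0.5]
grip_width: 0.995
```

```bash
python3 -c "
from h import *
crops('10',60)"
```

```text
top 362.23517558781623 184.97617787194037
crop 302 124 3.25
side 277.11414301819457 105.9699405229189
crop 217 45 3.25
[ 625.09401642 -278.82954575  211.59529885] 99.38879338359048
```

View pics/c10.png

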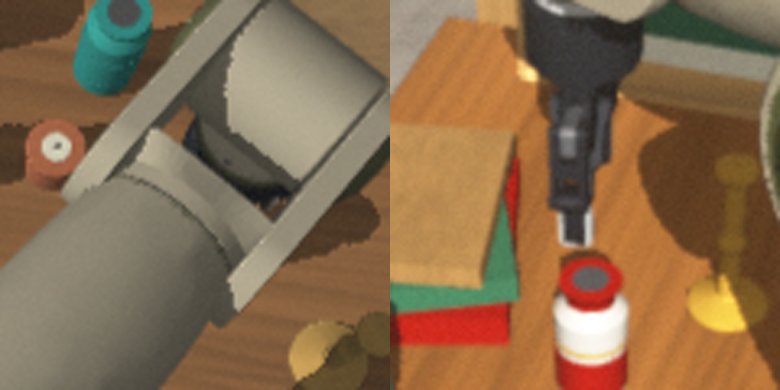

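Call:
step_arm([
  [[0,-0.08,-0.5],0],
  [[0,0,-0.4],0],
  [[0,0,-0.3],0],
  [[0,0,0],0],
])

```text
time_s: 19.3
eef_pos: [624.6, -282.1, 161.9]
ee_rot: [0.704, -0.057, 0.705, 0.058]
force: [0.3, -0.2, -0.1]
grip_width: 0.997
```

```bash
python3 -c "
from h import *
crops('11',50)"
```

```text
top 359.8555480778516 189.96548292829291
crop 309 139 3.9
side 277.84159951568915 121.31892792212676
crop 227 71 3.9
[ 625.27723644 -282.95675317  163.95107141] 99.35701780017477
```

View pics/c11.png

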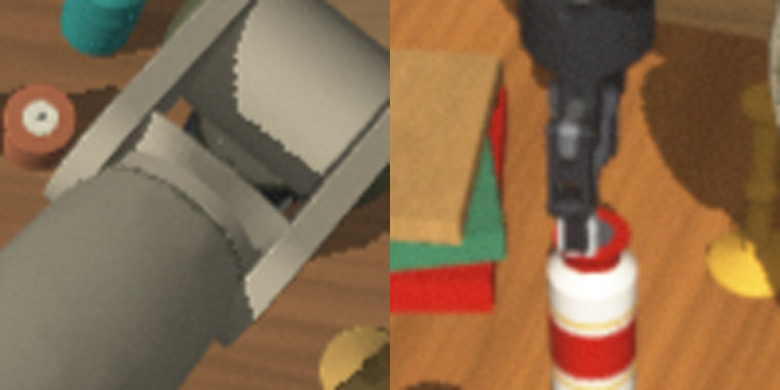

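```bash
python3 - <<'E'
from h import *
s=load('side11');p=np.array([625,-282.5,163]);m=yaw()[1]
for k in(42.5,50,57): print(k,proj(s,p+m[:,1]*k+[0,0,2]))
print(proj(s,(625,-282.5,140)),proj(s,(625,-282.5,100)))
E
```

```text
42.5 (np.float64(275.07540605354427), np.float64(133.01296126883386))
50 (np.float64(274.5639069911838), np.float64(135.1770550550134))
57 (np.float64(274.0822817976277), np.float64(137.21475593335424))
(np.float64(278.00650994553394), np.float64(129.3176324296626)) (np.float64(278.1871388552756), np.float64(141.8674113512777))
```

Call:
step_arm([
  [[-0.05,0.03,-0.4],0],
  [[0,0,-0.4],0],
  [[0,0,-0.4],0],
  [[0,0,-0.3],0],
  [[0,0,-0.2],0],
])

```text
time_s: 19.9
eef_pos: [623.1, -282.1, 94.9]
ee_rot: [0.705, -0.058, 0.705, 0.057]
force: [-0.6, 0.4, 0.1]
grip_width: 1.0
```

Call:
step_arm([
  [[0,0,-0.05],0],
  [[0,0,0],0],
])

```text
time_s: 20.1
eef_pos: [623.2, -282.3, 93.5]
ee_rot: [0.705, -0.058, 0.705, 0.057]
force: [0.2, -0.5, 0.1]
grip_width: 1.001
```

Call:
step_arm([
  [[0,0,0],0],
  [[0,0,0],0],
  [[0,0,0],0],
  [[0,0,0],0],
  [[0,0,0],0],
], gripper=1, force=50)

```text
time_s: 20.6
eef_pos: [623.4, -282.5, 94.2]
ee_rot: [0.705, -0.058, 0.704, 0.057]
force: [-0.2, -0.2, 5.5]
grip_width: 0.64
```

Call:
step_arm([
  [[0,0,0],0],
  [[0,0,0],0],
  [[0,0,0],0],
])

```text
time_s: 20.9
eef_pos: [623.4, -282.5, 94.2]
ee_rot: [0.705, -0.058, 0.704, 0.057]
force: [-0.7, -1.2, 5.9]
grip_width: 0.638
```

Call:
step_arm([
  [[0,0,0.1],0],
  [[0,0,0.3],0],
  [[0,0,0.5],0],
  [[0,0,0.7],0],
  [[0,0,0.8],0],
])

```text
time_s: 21.4
eef_pos: [622.6, -281.9, 189.7]
ee_rot: [0.704, -0.057, 0.705, 0.058]
force: [0.9, -0.3, -2.2]
grip_width: 0.634
```

Call:
step_arm([
  [[0,0,0.8],0],
  [[0,0,0.5],0],
  [[0,0,0.3],0],
  [[0,0,0],0],
])

```text
time_s: 21.8
eef_pos: [623.3, -282.3, 254.6]
ee_rot: [0.705, -0.058, 0.704, 0.057]
force: [0.7, -0.6, -3.4]
grip_width: 0.639
```

```bash
python3 -c "
from h import *
crops('12',60)"
```

```text
top 366.910933698386 181.49302891282807
crop 306 121 3.25
side 278.3533166465051 90.50917262533646
crop 218 30 3.25
[ 622.7360851  -282.02169776  251.81230734] 99.32140748850264
```

View pics/c12.png

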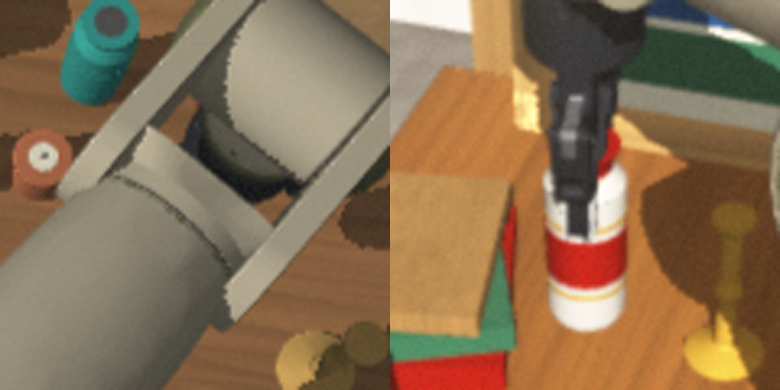

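Call:
step_arm([
  [[-0.1,0.4,0.1],0],
  [[-0.3,0.7,0.1],0],
  [[-0.4,0.9,0],0],
  [[-0.4,0.9,0],0],
  [[-0.3,0.9,0],0],
])

```text
time_s: 22.4
eef_pos: [561.5, -128.7, 259.6]
ee_rot: [0.704, -0.057, 0.706, 0.058]
force: [0.8, 1.2, -2.9]
grip_width: 0.637
```

Call:
step_arm([
  [[-0.1,0.96,0],0],
  [[0,0.96,0],0],
  [[0,0.96,0],0],
  [[0,0.96,0],0],
  [[0.1,0.96,0],0],
])

```text
time_s: 22.9
eef_pos: [562.1, 63.4, 259.8]
ee_rot: [0.704, -0.057, 0.706, 0.058]
force: [0.8, -0.1, -2.3]
grip_width: 0.637
```

Call:
step_arm([
  [[0.3,0.9,0],0],
  [[0.3,0.9,0],0],
  [[0.3,0.9,0],0],
  [[0.2,0.6,0],0],
  [[0.1,0.3,0],0],
])

```text
time_s: 23.4
eef_pos: [610.7, 207.7, 259.1]
ee_rot: [0.704, -0.058, 0.706, 0.058]
force: [0.1, -0.4, -3.6]
grip_width: 0.639
```

Call:
step_arm([
  [[0,0,0],0],
])

```text
time_s: 23.5
eef_pos: [610.8, 206.6, 259.6]
ee_rot: [0.704, -0.058, 0.706, 0.058]
force: [-0.4, 0.2, -3.7]
grip_width: 0.637
```

Call:
step_arm([
  [[0.1,0.5,0],0],
  [[0.07,0.5,-0.2],0],
  [[0,0.24,-0.5],0],
  [[0,0,-0.7],0],
  [[0,0,-0.7],0],
])

```text
time_s: 24.0
eef_pos: [617.4, 255.3, 175.4]
ee_rot: [0.705, -0.058, 0.705, 0.057]
force: [0.6, 0.8, -3.3]
grip_width: 0.638
```

Call:
step_arm([
  [[0,0,-0.6],0],
  [[0,0,-0.4],0],
  [[0,0,-0.25],0],
  [[0,0,0],0],
])

```text
time_s: 24.4
eef_pos: [617.2, 255.0, 125.4]
ee_rot: [0.704, -0.058, 0.706, 0.057]
force: [0.3, 0.4, -2.7]
grip_width: 0.64
```

```bash
python3 -c "
from h import *
crops('13',100)"
```

```text
top 155.95284824406997 171.05514825635146
crop 55 71 1.95
side 183.4223233920663 335.4305655132845
crop 83 235 1.95
[618.12229363 255.27012614 127.76680735] 99.3077434548884
```

View pics/c13.png

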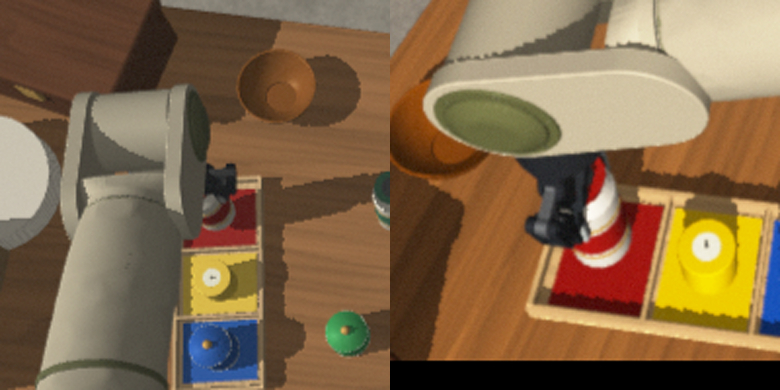

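Vase foot is over the red pad (side crop about (600,255)). Lower to contact at about z 102.

Call:
step_arm([
  [[0,0,-0.3],0],
  [[0,0,-0.15],0],
  [[0,0,-0.08],0],
  [[0,0,0],0],
])

```text
time_s: 24.9
eef_pos: [617.6, 255.3, 105.3]
ee_rot: [0.704, -0.058, 0.705, 0.057]
force: [0.2, -0.4, -3.0]
grip_width: 0.64
```

Call:
step_arm([
  [[0,0,-0.05],0],
  [[0,0,-0.03],0],
  [[0,0,0],0],
])

```text
time_s: 25.2
eef_pos: [617.8, 255.4, 102.7]
ee_rot: [0.705, -0.057, 0.705, 0.057]
force: [0.0, -0.8, -3.5]
grip_width: 0.639
```

Call:
step_arm([
  [[0,0,-0.03],0],
  [[0,0,0],0],
])

```text
time_s: 25.4
eef_pos: [618.1, 255.4, 102.2]
ee_rot: [0.705, -0.057, 0.704, 0.058]
force: [-0.7, -1.1, 2.4]
grip_width: 0.634
```

Contact. Open fully enough to clear the rim, then rise straight.

Call:
step_arm([
  [[0,0,0],0],
  [[0,0,0],0],
  [[0,0,0],0],
  [[0,0,0],0],
  [[0,0,0],0],
], gripper=-0.9)

```text
time_s: 25.9
eef_pos: [617.8, 255.4, 101.5]
ee_rot: [0.705, -0.057, 0.705, 0.057]
force: [0.2, -0.1, 0.4]
grip_width: 0.956
```

Call:
step_arm([
  [[0,0,0.2],0],
  [[0,0,0.4],0],
  [[0,0,0.6],0],
  [[0,0,0.8],0],
  [[0,0,0.8],0],
])

```text
time_s: 26.4
eef_pos: [617.7, 255.4, 215.3]
ee_rot: [0.705, -0.057, 0.705, 0.057]
force: [-0.0, 0.2, -0.5]
grip_width: 0.949
```

Call:
step_arm([
  [[0,0,0.4],0],
  [[-0.4,-0.8,0],0],
  [[-0.4,-0.9,0],0],
  [[-0.4,-0.9,0],0],
  [[-0.4,-0.9,0],0],
])

```text
time_s: 26.9
eef_pos: [553.0, 114.2, 230.2]
ee_rot: [0.705, -0.058, 0.704, 0.058]
force: [0.4, -1.4, 0.1]
grip_width: 0.952
```

Call:
step_arm([
  [[-0.4,-0.9,0],0],
  [[0,-0.9,0],0],
  [[0,-0.9,0],0],
  [[0,-0.4,0],0],
  [[0,0,0],0],
])

```text
time_s: 27.4
eef_pos: [537.9, -10.1, 229.9]
ee_rot: [0.705, -0.057, 0.705, 0.056]
force: [-0.1, 0.2, -0.0]
grip_width: 0.953
```

```bash
python3 - <<'E'
from h import *
t=snap('top','top14');s=snap('side','side14')
a=cv2.resize(t['image'][130:290,110:290],None,fx=2.2,fy=2.2); b=cv2.resize(s['image'][180:420,120:420],None,fx=1.3,fy=1.3)
b=cv2.copyMakeBorder(b,0,max(0,a.shape[0]-b.shape[0]),0,0,cv2.BORDER_CONSTANT);cv2.imwrite('pics/c14.png',np.hstack([a,b[:a.shape[0]]]))
E
```

```text
(no output)
```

View pics/c14.png

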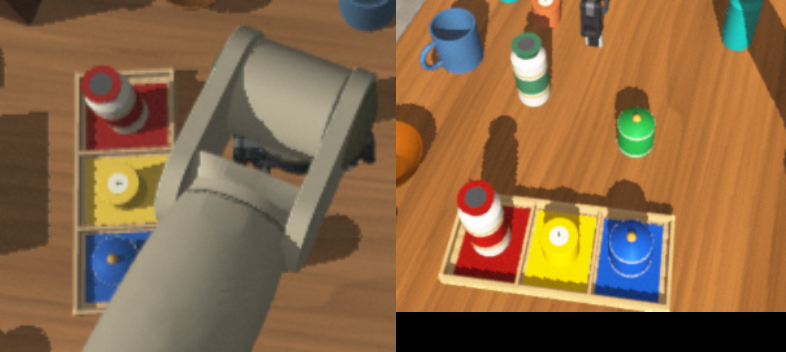

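```bash
python3 - <<'E'
from h import *
s=load('side14');t=load('top14')
print(proj(s,(617.8,255.4,148)),proj(t,(617.8,255.4,148)), 110+100/2.2,130+85/2.2)
print(ctrl.sense()['dq'].round(3)); print(ticket.finish_job())
E
```

```text
(np.float64(181.50222944916652), np.float64(330.35182673529124)) (np.float64(153.76420777476812), np.float64(168.70090797630172)) 155.45454545454544 168.63636363636363
[ 0.023  0.002  0.004 -0.001 -0.002 -0.002]
the job is handed in; nothing more can be done
None
```

I packed all three pieces in the required order and handed the job in at about 27.5 s of the 72 s allowed; it reported no verdict. The yellow candle holder went into the yellow pocket first, then the blue jar into the blue pocket and the red-banded vase into the red pocket. Each was lowered until I felt contact and let go before I took the next.

**Last checks:**
- The final pictures show all three pieces standing upright near the middle of their own pads, with the gripper clear of everything.
- The vase rim lay within about 2–3 pixels (roughly 5–8 mm) of where an upright vase would put it.
- The green vase and green jar looked undisturbed. I did not re-measure the pieces that were not sold at the end, and the clay holder and candlestick were only partly visible or out of frame in the last pictures.

**One disagreement:** The two cameras differed by about 7–10 mm in y. I corrected for this by comparing the pictures with the arm's own position readings, which is well inside the 40 mm tolerance.

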